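# Fit a leg section to its mark and clamp its cam lever

## Robot

A 6-joint arm with a two-finger parallel gripper is mounted at the origin on a cart in front of the work surface, level with it; the furniture and walls round the work are solid. World frame = base frame: x ahead of the robot, y to its left, z up, the work surface at z = 0. Lengths are in m, angles in rad, forces in N, time in s.
With the tool pointing down it reaches from about 0.35 to 0.775 m from the base axis. Payload 5.5 kg.
Tool frame: the origin (TCP) lies midway between the tips of the shut fingers; the grasp point (between the pads) lies 19 mm behind it; z points along the fingers, y is the line along which they close (so a half turn about z gives the same grasp; the last joint's range is limited). The gripper opens to 85 mm and grips with 20 to 120 N. Pads are 22 mm wide; open, the fingers measure 114 mm over their backs; the gripper's body (76 mm by 85 mm) begins 54 mm behind the grasp point. The pads swing forward as they close: fully open they stand 13 mm farther back than shut.
Start: joints at [1.146, 0.313, 0.046, 1.304, 0, 1.431], TCP at [0.162, 0.552, 0.231] pointing down, gripper open.
Joint ranges: [-2.76, 2.76], [-0.86, 1.69], [-1.03, 1.26], [-2.2, 2.34], [-1.47, 1.5], [-3.14, 3.14]. Speed limits (rad/s): [2.57, 2.57, 3.14, 3.14, 3.14, 3.14].

## Interface

Orientations are given as a rotation vector (axis times angle).
In Python, from plant import manip gives the robot as it stands.
- The arm moves only by the shell command python3 -m jog 'ROWS'. ROWS is JSON, a list of rows, each an object of numbers: "ax", "ay", "az": the turn, a rotation vector about the tool's x, y, z as a fraction of full scale; "tx", "ty", "tz": the shift along the tool's x, y, z as a fraction of full scale; "claw": the opening, from 0 (shut) to 1 (fully open). In form: [{"ax": .., "ay": .., "az": .., "tx": .., "ty": .., "tz": .., "claw": ..}, ...]. A call has 1 to 12 rows; each row is the pose to reach, as a shift and turn from the pose commanded when the call began, along the tool's axes at that moment; what a row does not reach only later rows make up. Full scale, the value 1, is 0.25 m for a shift and pi/2 rad for a turn. A row lasts 1/8 s, in which the tool goes at most 62.5 mm and 10.7 degrees, less where a joint would pass 70% of its speed; a pose out of reach is approached as far as the arm can. A call with a number of a shift or a turn outside -1 to 1 is refused whole. A call with a gripper value outside its range is refused whole. The fingers move at their own pace and stop on an object; the grip force is fixed at half the most. Time passes only in rows, so rows that repeat a pose let the fingers close. It gives the time, the measured TCP pose, the force, the opening and the grip force at its end, in the units of the state.
- manip.state(): the state, without advancing time (a new reading comes with each control period).
- manip.snapshot(name): name is "scene" or "top" or "wrist"; returns the picture (384x512x3 uint8, red, green, blue); there is no depth.
- manip.camera_params(name): a dict with "camera_matrix" (3x3 intrinsics, pixels), "R" (3x3) and "t" (3): a world point X has camera coordinates R X + t. Camera axes: x right, y down, z forward; pixel columns grow to the right and rows downward; lengths in m; the calibration is good to about 2 mm. The wrist camera is an equidistant fisheye: a pixel r from the principal point sees the ray r / f radians off the axis. A picture is of the moment at which its call begins: read the wrist's pose just before it. camera_params takes no time and is no camera call; for the wrist camera it gives the pose at the moment of the call.
- manip.job_done(): hands the job in; it is judged then, once.
The state is a dict: "time_s": time; "q": joint angles; "qd": joint speeds; "tau": joint torques, N m; "tool_pos": TCP position; "eef_rot": TCP orientation; "wrist_force": force on the tool from outside, world axes, zero at the start; "torque": the same for the moment, N m; "opening": finger opening in m; "grasp_force": force on a finger pad.
Only numpy, scipy, OpenCV 4.12 (cv2) and the standard library are available. Lean on these libraries where they do the work, as an engineer would, in place of code of your own. Each camera call takes 0.05 s, during which the arm holds its last target. There are 200 camera calls.

## Task

Push the square leg section onto the spigot of the blue bench mount until its open mouth is level with the red length mark, leaving the orange cam lever open on the way. Then, with the leg at the mark, squeeze the lever fully shut against the leg between the fingers, and finish still gripping the lever and leg there: do not let go. Leave the other things on the bench where they are.

Things in the scene. Friction and masses are not known exactly. Their poses are not given: they have to be found in the camera images.
- leg_centre (a point): Centre of the loose leg, a square aluminium tube 150 mm long, 28 x 28 mm outside (3 mm higher on top of the front 28 mm), 22 x 22 mm bore, about 0.2 kg, lying flat on the bench. x axis: along the tube to its open mouth, 75 mm from here (black foot plug at the other end); z up. The rear half (x -60 to 0 mm) is plain, 30 mm wide with the strip: grip it there to carry it. It balances near here.
- leg_mouth (a point): Centre of the leg's open mouth, on the tube's axis at its very end; axes as leg_centre. The bore is 134 mm deep from here.
- grip_strip: Black rubber strip, 120 x 2 x 20 mm, on the leg's -y side from 60 mm behind to 60 mm ahead of leg_centre; its outer face is 16 mm from the tube axis. Its origin lies under leg_centre on the leg's underside, axes as leg_centre.
- lever (a joint): Angle (rad) of the orange cam lever on the leg's +y side: 0 = shut, along the tube; it starts at 0.30 to 0.42 and can open to 0.7, swinging out to +y about an upright pin. Friction hinge: it stays where left and takes about 6 N at 35 mm from the pin. Shut, its outer face is 22 mm from the tube axis, so fingers squeezing lever and strip end 38 mm apart, centred 3 mm to +y of the axis.
- lever_handle: Orange lever handle, 50 mm long, 6 mm thick, 18 mm high, at the tube's mid-height. Origin: its pin, 15 mm behind the mouth and 19 mm to +y of the tube axis; the handle runs from it along its own -x, towards the foot. Finger pads 22 mm wide, set 32 mm back from the pin (47 mm behind the mouth), go round open lever and leg with an opening of about 60 mm.
- lever_tip (a point): Free end of the lever handle (50 mm from its pin, at mid-height).
- spigot_tip (a point): Tip of the fixed mount's steel spigot, on its axis, 65 mm above the bench. Spigot: square, 18 x 18 mm, 12 mm tapered nose, 107 mm long from the weld collar on the blue block (60 mm wide, 92 mm high). x axis: level, from the tip along the spigot into the block, the way the leg is pushed; z up. The leg, mouth first, has 2 mm play all round on it and stays where left.
- mark (a point): Centre of the red length mark, a 4 mm wide painted band round the spigot, on the spigot's axis, 70 to 88 mm from its tip; axes as spigot_tip. It is no stop: the leg can be pushed past it.
- nail_tin: Bystander: low round tin, 86 mm across, 40 mm high; origin under its centre.
- stain_tin: Bystander: paint tin, 78 mm across, 77 mm high; origin under its centre.
- pliers_red: Bystander: pliers with red grips lying flat, 164 x 63 x 13 mm; origin under the centre.
- tape_measure: Bystander: yellow tape measure, 36 x 72 x 66 mm; origin under its centre.

How it is judged:
By the outcome, as a careful person would: the job done as asked, in the order asked, and still so for the second after the job is handed in, while the arm keeps its last pose, push and grip.
It also fails if it takes over 56 s, if anything falls off the work surface, if the arm or the gripper's body presses on something with over 40 N, if the wrist force passes 120 N, or if a joint passes its speed limit or range.

## Working session

There is one attempt and no reset: what is moved stays moved. The work goes in short steps, Python scripts to look and compute and a shell command to move; the robot and the scene stay as the last step left them, time stands still between calls to the robot, and variables do not carry over. Pictures are saved under pics/ and viewed, at most 10 in all, crops included, and the job is handed in when it is done.

```bash
ls; mkdir -p pics; python3 - <<'E'
from plant import manip
import cv2,numpy as np
s=manip.state();print(s)
for n in ["scene","top","wrist"]:
    p=manip.camera_params(n);print(n,p)
    im=manip.snapshot(n);cv2.imwrite(f'pics/{n}0.png',im[:,:,::-1])
E
```

```text
pics
{'time_s': 0.0, 'q': array([ 1.14639690e+00,  3.13995564e-01,  4.49363878e-02,  1.30360253e+00,
       -1.60216893e-05,  1.43120343e+00]), 'qd': array([-0.00013009,  0.00137273,  0.00027136,  0.00011379,  0.00117483,
       -0.00042944]), 'tau': array([ 3.86990205e-04, -4.80622780e+01,  2.98535997e+01,  1.90926046e-02,
       -3.97860704e-04, -6.95449330e-06]), 'tool_pos': array([0.16134683, 0.55134266, 0.23039422]), 'eef_rot': array([-4.45790868e-01, -3.10929291e+00,  2.82095145e-03]), 'wrist_force': array([0.70397866, 0.54713277, 0.71245956]), 'torque': array([ 0.02709253, -0.0222779 ,  0.00476027]), 'grasp_force': 0.0, 'opening': 0.08536796733302142}
scene {'camera_matrix': array([[371.07497458,   0.        , 261.80214117],
       [  0.        , 371.07497458, 187.88857954],
       [  0.        ,   0.        ,   1.        ]]), 'R': array([[ 0.95057643,  0.31045925, -0.00441639],
       [ 0.26450913, -0.81716966, -0.51212173],
       [-0.16260186,  0.48564267, -0.85890153]]), 't': array([-0.56387202,  0.11753041,  1.04143866])}
top {'camera_matrix': array([[397.5687729 ,   0.        , 256.38342778],
       [  0.        , 397.5687729 , 196.7777176 ],
       [  0.        ,   0.        ,   1.        ]]), 'R': array([[ 0.00922145, -0.99994412,  0.00516844],
       [-0.99174386, -0.00980669, -0.12785907],
       [ 0.12790262, -0.00394672, -0.99177888]]), 't': array([0.24210344, 0.50315517, 1.099238  ])}
wrist {'camera_matrix': array([[297.31863964,   0.        , 255.26142165],
       [  0.        , 297.31863964, 190.34144602],
       [  0.        ,   0.        ,   1.        ]]), 'R': array([[ 0.28099428,  0.95970767, -0.00184655],
       [ 0.92363536, -0.26990905,  0.27211547],
       [ 0.2606529 , -0.07816843, -0.96226283]]), 't': array([-0.57531968, -0.03357973,  0.38010311])}
```

```bash
python3 - <<'E'
import cv2,numpy as np
a=cv2.imread('pics/scene0.png');b=cv2.imread('pics/top0.png')
cv2.imwrite('pics/top_big.png',cv2.resize(b,(800,600),interpolation=cv2.INTER_CUBIC))
cv2.imwrite('pics/scene_big.png',cv2.resize(a,(800,600),interpolation=cv2.INTER_CUBIC))
E
```

```text
(no output)
```

View pics/top_big.png

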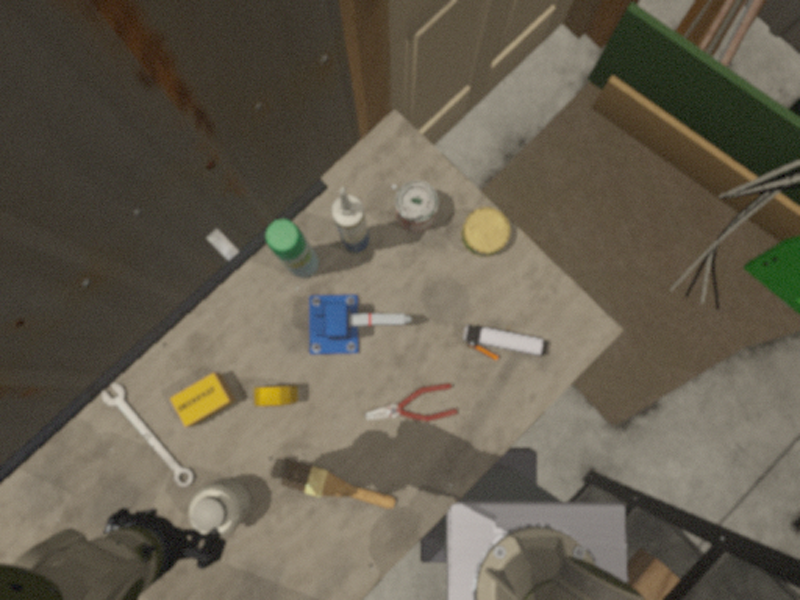

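View pics/scene_big.png

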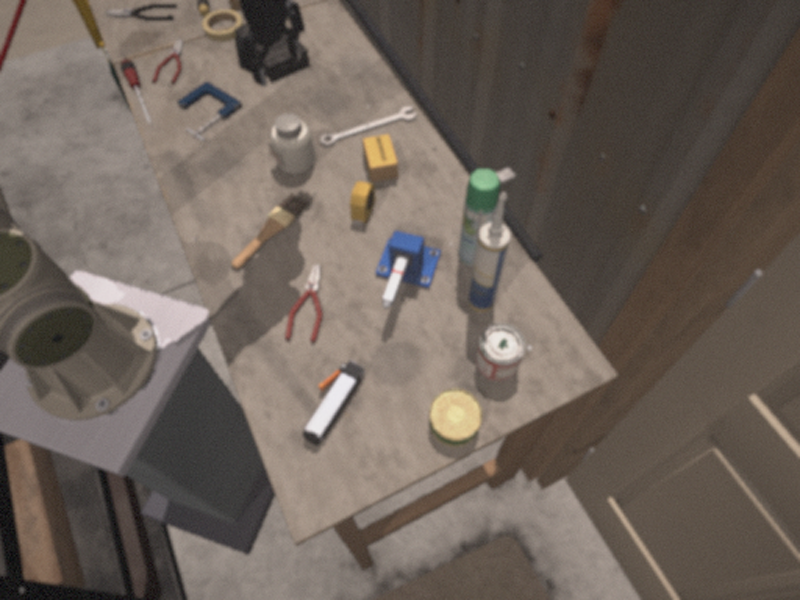

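Top view (800-px scale): the leg's mouth is at about (467,335), its foot at (545,347), and the orange lever tip at (498,358). The spigot tip is at (410,320), the red band at (370,320), and the block at (335,325). The leg therefore has to move roughly in world +Y.

```bash
cat > h.py <<'E'
from plant import manip
import cv2,numpy as np
from scipy.spatial.transform import Rotation as Ro
def ray(name,px,p=None):
    p=p or manip.camera_params(name);K=p['camera_matrix'];R=p['R'];t=p['t']
    u=(np.array(px,float).reshape(-1,2)-K[:2,2])/K[0,0]
    if name=='wrist':
        r=np.linalg.norm(u,axis=1,keepdims=True)+1e-9
        d=np.hstack([u/r*np.sin(r),np.cos(r)])
    else: d=np.hstack([u,np.ones((len(u),1))])
    return -R.T@t, d@R
def plane(name,px,z,p=None):
    o,d=ray(name,px,p);return o+d*((z-o[2])/d[:,2])[:,None]
def proj(name,X,p=None):
    p=p or manip.camera_params(name);K=p['camera_matrix']
    c=np.array(X,float).reshape(-1,3)@p['R'].T+p['t']
    if name=='wrist':
        n=np.linalg.norm(c[:,:2],axis=1,keepdims=True);u=c[:,:2]/n*np.arctan2(n,c[:,2:])
    else: u=c[:,:2]/c[:,2:]
    return u*K[0,0]+K[:2,2]
def delta(pos,R):
    "rows from current pose to target"
    s=manip.state();R0=Ro.from_rotvec(s['eef_rot'])
    sh=R0.inv().apply(np.array(pos)-s['tool_pos'])/.25
    a=(R0.inv()*R).as_rotvec()/(np.pi/2)
    print('t',sh.round(4),'a',a.round(4))
E
python3 - <<'E'
from h import *
k=.64
leg=plane('top',[(467*k,335*k),(545*k,347*k)],.029);print('leg',leg)
sp=plane('top',[(410*k,320*k),(370*k,320*k),(350*k,320*k)],.07);print('spig',sp)
im=cv2.imread('pics/top0.png');hsv=cv2.cvtColor(im,cv2.COLOR_BGR2HSV)
roi=np.zeros(im.shape[:2],np.uint8);roi[200:235,290:355]=1
m=((hsv[...,1]<60)&(hsv[...,2]>150)&(roi>0)).astype(np.uint8)
c=max(cv2.findContours(m,0,2)[0],key=cv2.contourArea);r=cv2.minAreaRect(c);print(r);print(plane('top',cv2.boxPoints(r),.028))
roi[:]=0;roi[195:215,225:275]=1
m=((hsv[...,1]<60)&(hsv[...,2]>140)&(roi>0)).astype(np.uint8)
c=max(cv2.findContours(m,0,2)[0],key=cv2.contourArea);r=cv2.minAreaRect(c);print(r);print(plane('top',cv2.boxPoints(r),.074))
s=manip.state();R0=Ro.from_rotvec(s['eef_rot']);print(R0.as_matrix().round(3));p=manip.camera_params('wrist')
print('cam in tool',R0.inv().apply(-p['R'].T@p['t']-s['tool_pos']), (R0.inv().apply(p['R'])).round(3))
E
```

```text
leg [[ 0.45195498  0.12587775  0.029     ]
 [ 0.43151715 -0.015449    0.029     ]]
spig [[0.47387374 0.23035984 0.07      ]
 [0.47318764 0.30049478 0.07      ]
 [0.47284476 0.33554465 0.07      ]]
((326.6922912597656, 218.03848266601562), (39.81156921386719, 10.394153594970703), 11.309932708740234)
[[ 0.43850759  0.10519461  0.028     ]
 [ 0.46758712  0.09919549  0.028     ]
 [ 0.4464039  -0.01153146  0.028     ]
 [ 0.41745258 -0.00517859  0.028     ]]
((256.0, 204.5), (19.0, 36.0), 90.0)
[[0.49977042 0.29744732 0.074     ]
 [0.50074765 0.19885542 0.074     ]
 [0.4485587  0.1986699  0.074     ]
 [0.44761195 0.29665797 0.074     ]]
[[-0.96   0.281 -0.001]
 [ 0.281  0.96  -0.001]
 [ 0.    -0.001 -1.   ]]
cam in tool [ 0.07107842  0.00124677 -0.14331974] [[-0.     1.     0.   ]
 [-0.962  0.    -0.272]
 [-0.272 -0.     0.962]]
```

```bash
python3 -m jog '[{"tx":-0.2,"ty":-0.2,"az":0.12,"claw":1},{"tx":-0.4,"ty":-0.4,"tz":0.06,"az":0.24,"claw":1},{"tx":-0.6,"ty":-0.6,"tz":0.1,"az":0.36,"claw":1},{"tx":-0.8,"ty":-0.8,"tz":0.12,"az":0.48,"claw":1},{"tx":-0.8,"ty":-0.8,"tz":0.12,"az":0.6,"claw":1},{"tx":-0.8,"ty":-0.8,"tz":0.12,"az":0.72,"claw":1},{"tx":-0.8,"ty":-0.8,"tz":0.12,"az":0.84,"claw":1},{"tx":-0.8,"ty":-0.8,"tz":0.12,"az":0.94,"claw":1},{"tx":-0.8,"ty":-0.8,"tz":0.12,"az":0.94,"claw":1}]'; python3 - <<'E'
from h import *
a=np.radians(79.2);x=np.array([np.cos(a),np.sin(a),0]);z=np.array([0,0,-1.]);R=Ro.from_matrix(np.c_[x,np.cross(z,x),z])
delta([.43,.05,.17],R)
E
```

```text
t [-1.5948 -1.6228  0.2444] a [-8.000e-04  6.000e-04  9.387e-01]schema error: expected keys ax, ay, az, tx, ty, tz, claw
```

```bash
python3 -m jog '[{"ax":0,"ay":0,"az":0.12,"tx":-0.2,"ty":-0.2,"tz":0,"claw":1},{"ax":0,"ay":0,"az":0.24,"tx":-0.4,"ty":-0.4,"tz":0.06,"claw":1},{"ax":0,"ay":0,"az":0.36,"tx":-0.6,"ty":-0.6,"tz":0.1,"claw":1},{"ax":0,"ay":0,"az":0.48,"tx":-0.8,"ty":-0.8,"tz":0.12,"claw":1},{"ax":0,"ay":0,"az":0.6,"tx":-0.8,"ty":-0.8,"tz":0.12,"claw":1},{"ax":0,"ay":0,"az":0.72,"tx":-0.8,"ty":-0.8,"tz":0.12,"claw":1},{"ax":0,"ay":0,"az":0.84,"tx":-0.8,"ty":-0.8,"tz":0.12,"claw":1},{"ax":0,"ay":0,"az":0.94,"tx":-0.8,"ty":-0.8,"tz":0.12,"claw":1},{"ax":0,"ay":0,"az":0.94,"tx":-0.8,"ty":-0.8,"tz":0.12,"claw":1}]'; python3 - <<'E'
from h import *
a=np.radians(79.2);x=np.array([np.cos(a),np.sin(a),0]);z=np.array([0,0,-1.]);R=Ro.from_matrix(np.c_[x,np.cross(z,x),z])
delta([.43,.05,.17],R)
E
```

```text
time_s: 1.27
tool_pos: [0.2972, 0.3036, 0.2011]
eef_rot: [-2.421, -2.002, 0.0]
wrist_force: [0.4, -0.2, 0.1]
opening: 0.0855
grasp_force: 0.0
t [-0.8965  0.7123  0.1245] a [-0.0002  0.0001 -0.0003]
```

```bash
python3 -m jog '[{"ax":0,"ay":0,"az":0,"tx":-0.18,"ty":0.15,"tz":0.03,"claw":1},{"ax":0,"ay":0,"az":0,"tx":-0.36,"ty":0.3,"tz":0.06,"claw":1},{"ax":0,"ay":0,"az":0,"tx":-0.54,"ty":0.45,"tz":0.09,"claw":1},{"ax":0,"ay":0,"az":0,"tx":-0.72,"ty":0.6,"tz":0.12,"claw":1},{"ax":0,"ay":0,"az":0,"tx":-0.9,"ty":0.71,"tz":0.12,"claw":1},{"ax":0,"ay":0,"az":0,"tx":-0.9,"ty":0.71,"tz":0.12,"claw":1},{"ax":0,"ay":0,"az":0,"tx":-0.9,"ty":0.71,"tz":0.12,"claw":1}]'; python3 - <<'E'
from h import *
import pickle
p=manip.camera_params('wrist');im=manip.snapshot('wrist')[:,:,::-1];pickle.dump(p,open('w1.pkl','wb'))
cv2.imwrite('pics/w1.png',im);cv2.imwrite('pics/w1b.png',cv2.resize(im,(800,600),interpolation=cv2.INTER_CUBIC))
E
```

```text
time_s: 2.15
tool_pos: [0.4286, 0.0493, 0.1711]
eef_rot: [-2.421, -2.001, 0.001]
wrist_force: [0.4, -0.2, 0.3]
opening: 0.0854
grasp_force: 0.0
```

View pics/w1b.png

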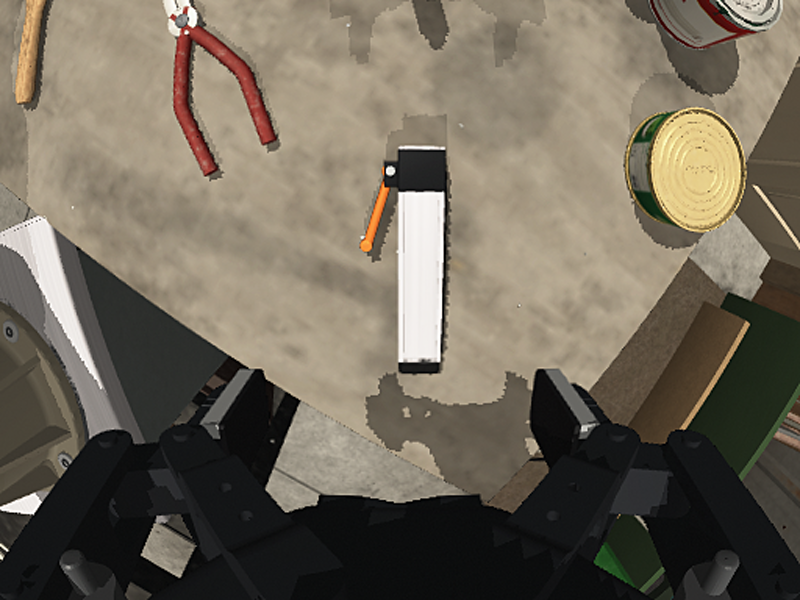

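Wrist view: the leg lies almost straight down the image, with its mouth at (422,148), foot at (420,372), collar/tube edge at row 192 and lever tip at (366,245). Next I'll measure it.

```bash
python3 - <<'E'
from h import *
import pickle
p=pickle.load(open('w1.pkl','rb'));im=cv2.imread('pics/w1.png');hsv=cv2.cvtColor(im,cv2.COLOR_BGR2HSV)
roi=np.zeros(im.shape[:2],np.uint8);roi[90:245,245:292]=1
m=((hsv[...,1]<60)&(hsv[...,2]>170)&(roi>0)).astype(np.uint8)
c=max(cv2.findContours(m,0,1)[0],key=cv2.contourArea)
X=plane('wrist',c.reshape(-1,2),.028,p)[:,:2]*1000
r=cv2.minAreaRect(X.astype(np.float32));print(r);b=cv2.boxPoints(r);print(b)
# collar mouth edge, z=31 / sides
k=.64
print(plane('wrist',[(399*k,150*k),(445*k,147*k)],.031,p)*1000)
# lever tip & pin at mid height+9
print(plane('wrist',[(366*k,243*k),(390*k,172*k)],.023,p)*1000)
s=manip.state();print(s['tool_pos'],Ro.from_rotvec(s['eef_rot']).as_matrix().round(4))
# scene camera check of white top
p=manip.camera_params('scene');im=cv2.imread('pics/scene0.png');hsv=cv2.cvtColor(im,cv2.COLOR_BGR2HSV)
roi=np.zeros(im.shape[:2],np.uint8);roi[225:290,190:240]=1
m=((hsv[...,1]<60)&(hsv[...,2]>150)&(roi>0)).astype(np.uint8)
c=max(cv2.findContours(m,0,1)[0],key=cv2.contourArea)
print('scene',cv2.minAreaRect((plane('scene',c.reshape(-1,2),.028,p)[:,:2]*1000).astype(np.float32)))
E
```

```text
((439.0530700683594, 47.89192199707031), (111.54579162597656, 29.466747283935547), 79.54346466064453)
[[414.44217   -4.280792]
 [443.4196    -9.6287  ]
 [463.66397  100.06464 ]
 [434.68655  105.412544]]
[[442.09580455 130.38594952  31.        ]
 [469.69087213 127.2586797   31.        ]]
[[410.50763506  77.01760441  23.        ]
 [434.06696467 118.20948113  23.        ]]
[0.42839423 0.04985506 0.17114389] [[ 1.874e-01  9.823e-01 -8.000e-04]
 [ 9.823e-01 -1.874e-01  4.000e-04]
 [ 3.000e-04 -8.000e-04 -1.000e+00]]
scene ((435.54119873046875, 65.32807922363281), (134.25839233398438, 147.6088104248047), 17.968591690063477)
```

```bash
python3 -m jog '[{"ax":0,"ay":0,"az":0,"tx":-0.053,"ty":0.047,"tz":0.15,"claw":1},{"ax":0,"ay":0,"az":0,"tx":-0.053,"ty":0.047,"tz":0.35,"claw":1},{"ax":0,"ay":0,"az":0,"tx":-0.053,"ty":0.047,"tz":0.53,"claw":1},{"ax":0,"ay":0,"az":0,"tx":-0.053,"ty":0.047,"tz":0.63,"claw":1},{"ax":0,"ay":0,"az":0,"tx":-0.053,"ty":0.047,"tz":0.67,"claw":1},{"ax":0,"ay":0,"az":0,"tx":-0.053,"ty":0.047,"tz":0.67,"claw":0.7},{"ax":0,"ay":0,"az":0,"tx":-0.053,"ty":0.047,"tz":0.67,"claw":0.4},{"ax":0,"ay":0,"az":0,"tx":-0.053,"ty":0.047,"tz":0.67,"claw":0.2},{"ax":0,"ay":0,"az":0,"tx":-0.053,"ty":0.047,"tz":0.67,"claw":0.2},{"ax":0,"ay":0,"az":0,"tx":-0.053,"ty":0.047,"tz":0.67,"claw":0.2}]'
```

```text
time_s: 3.45
tool_pos: [0.4393, 0.0339, 0.0051]
eef_rot: [2.421, 1.999, 0.004]
wrist_force: [-1.4, 1.5, 5.8]
opening: 0.0286
grasp_force: 60.3
```

```bash
python3 -m jog '[{"ax":0,"ay":0,"az":0,"tx":-0.053,"ty":0,"tz":-0.1,"claw":0.2},{"ax":0,"ay":0,"az":0,"tx":0,"ty":0,"tz":-0.28,"claw":0.2},{"ax":0,"ay":0,"az":-0.04,"tx":0.1,"ty":-0.04,"tz":-0.42,"claw":0.2},{"ax":0,"ay":0,"az":-0.08,"tx":0.28,"ty":-0.1,"tz":-0.54,"claw":0.2},{"ax":0,"ay":0,"az":-0.118,"tx":0.46,"ty":-0.16,"tz":-0.54,"claw":0.2},{"ax":0,"ay":0,"az":-0.118,"tx":0.6,"ty":-0.21,"tz":-0.54,"claw":0.2},{"ax":0,"ay":0,"az":-0.118,"tx":0.633,"ty":-0.222,"tz":-0.54,"claw":0.2},{"ax":0,"ay":0,"az":-0.118,"tx":0.633,"ty":-0.222,"tz":-0.54,"claw":0.2},{"ax":0,"ay":0,"az":-0.118,"tx":0.633,"ty":-0.222,"tz":-0.54,"claw":0.2}]'; python3 - <<'E'
from h import *
import pickle
p=manip.camera_params('wrist');im=manip.snapshot('wrist')[:,:,::-1];pickle.dump(p,open('w2.pkl','wb'))
cv2.imwrite('pics/w2.png',im);cv2.imwrite('pics/w2b.png',cv2.resize(im,(800,600),interpolation=cv2.INTER_CUBIC))
E
```

```text
time_s: 4.58
tool_pos: [0.4135, 0.1989, 0.1386]
eef_rot: [2.228, 2.214, -0.001]
wrist_force: [-0.9, -0.6, -3.0]
opening: 0.029
grasp_force: 60.2
```

View pics/w2b.png

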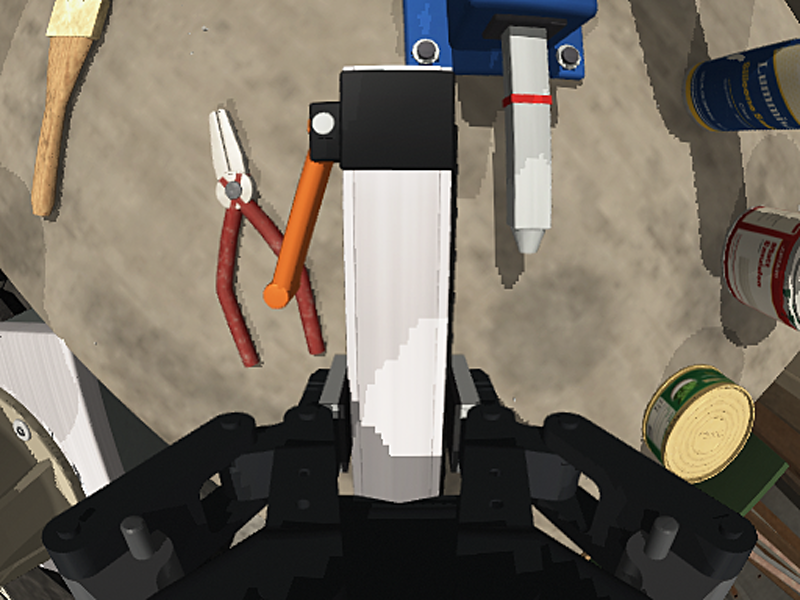

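The wrist view shows the leg in the grip: mouth edge at row 68, white edges at columns 343–450, lever still open with its tip at (277,295). The spigot tip is at (529,253) and the red band at (527,100), right of the leg. Next I'll measure the spigot axis and leg axis.

```bash
python3 - <<'E'
from h import *
import pickle
p=pickle.load(open('w2.pkl','rb'));im=cv2.imread('pics/w2.png');hsv=cv2.cvtColor(im,cv2.COLOR_BGR2HSV);L=im.astype(int)
s=manip.state();tcp=s['tool_pos'];R=Ro.from_rotvec(s['eef_rot']).as_matrix();print(tcp,R.round(4))
white=(hsv[...,1]<45)&(hsv[...,2]>110)
l=[];r=[]
for y in range(72,145,3):
    c=np.flatnonzero(white[y,318:362])+318
    if len(c): l.append((c[0]-.5,y));r.append((c[-1]+.5,y))
    if y%9==0: print(y,c[0],c[-1],len(c))
def fit(X):
    v=cv2.fitLine((X[:,:2]*1000).astype(np.float32),cv2.DIST_HUBER,0,.01,.01).ravel();v=v*np.sign(v[1]) if 0 else v
    d=v[:2]*np.sign(v[1]);return d,v[2]+d[0]/d[1]*(240-v[3])
print('R edge z74',fit(plane('wrist',r,.074,p)),'L edge z56',fit(plane('wrist',l,.056,p)),'L z74',fit(plane('wrist',l,.074,p)))
sat=(hsv[...,1]>120)&((hsv[...,0]<10)|(hsv[...,0]>170));sat[:, :318]=0;sat[:,358:]=0;sat[:45]=0;sat[85:]=0
ys,xs=np.nonzero(sat);print('red',xs.min(),xs.max(),ys.min(),ys.max(),ys.mean(), len(ys))
for c in range(326,352,4):
    y=ys[xs==c];
    if len(y): print('band col',c,(plane('wrist',[(c,y.min()-.5),(c,y.max()+.5)],.074,p)*1000).round(1).tolist())
k=.64
print('tip(z65+4)',plane('wrist',[(529*k,253*k),(514*k,228*k),(551*k,228*k)],.069,p)*1000)
# leg
zt=tcp[2]+.0089+.014
l=[];r=[]
for y in range(112,200,4):
    c=np.flatnonzero(white[y,205:300])+205
    l.append((c[0]-.5,y));r.append((c[-1]+.5,y))
print('leg L',fit(plane('wrist',l,zt,p)),'R',fit(plane('wrist',r,zt,p)))
q=plane('wrist',[(343*k,72*k),(452*k,72*k),(343*k,170*k),(452*k,170*k)],zt+.003,p);print('mouth,collar',q*1000)
print('in tool',((q-tcp)@R*1000).round(1))
print(im[60:66:1,330].tolist(), im[38:50,250].tolist())
E
```

```text
[0.4136345  0.19881645 0.13867396] [[ 6.8e-03  1.0e+00 -3.0e-04]
 [ 1.0e+00 -6.8e-03 -4.0e-04]
 [-4.0e-04 -3.0e-04 -1.0e+00]]
72 329 351 23
81 329 352 24
90 329 352 24
99 329 352 24
108 329 352 24
117 329 352 24
126 329 352 24
135 329 352 24
144 329 352 24
R edge z74 (array([-0.02591172,  0.99966425], dtype=float32), np.float32(482.83676)) L edge z56 (array([-0.0178264,  0.9998411], dtype=float32), np.float32(469.03198)) L z74 (array([-0.01782664,  0.9998411 ], dtype=float32), np.float32(464.58234))
red 321 353 60 68 63.1551724137931 174
band col 326 [[462.0, 304.8, 74.0], [462.0, 300.4, 74.0]]
band col 330 [[465.0, 305.7, 74.0], [464.9, 301.3, 74.0]]
band col 334 [[467.9, 305.2, 74.0], [467.9, 301.5, 74.0]]
band col 338 [[470.8, 305.4, 74.0], [470.8, 301.7, 74.0]]
band col 342 [[473.8, 305.6, 74.0], [473.8, 301.9, 74.0]]
band col 346 [[476.8, 305.9, 74.0], [476.8, 302.2, 74.0]]
band col 350 [[479.8, 306.1, 74.0], [479.8, 302.4, 74.0]]
tip(z65+4) [[474.28238274 231.0183      69.        ]
 [466.29875494 242.91485003  69.        ]
 [484.78093189 243.32449143  69.        ]]
leg L (array([0.00387723, 0.9999925 ], dtype=float32), np.float32(397.53418)) R (array([0.01254617, 0.9999213 ], dtype=float32), np.float32(425.55222))
mouth,collar [[398.73139671 295.07732702 164.5739616 ]
 [425.91055829 294.86958076 164.5739616 ]
 [398.49777572 269.83200536 164.5739616 ]
 [425.81614779 269.64182741 164.5739616 ]]
in tool [[ 96.1 -15.6 -25.9]
 [ 96.1  11.6 -25.9]
 [ 70.9 -15.6 -25.9]
 [ 70.9  11.7 -25.9]]
[[86, 92, 211], [34, 37, 210], [43, 46, 210], [45, 48, 211], [35, 38, 211], [69, 75, 211]] [[138, 159, 173], [136, 158, 171], [129, 152, 167], [165, 181, 190], [255, 255, 255], [255, 255, 255], [222, 227, 228], [0, 0, 0], [43, 43, 44], [50, 51, 51], [49, 50, 49], [47, 48, 48]]
```

```bash
python3 -m jog '[{"ax":0,"ay":0,"az":-0.019,"tx":-0.16,"ty":0.06,"tz":0,"claw":0.2},{"ax":0,"ay":0,"az":-0.019,"tx":-0.321,"ty":0.18,"tz":0.08,"claw":0.2},{"ax":0,"ay":0,"az":-0.019,"tx":-0.321,"ty":0.26,"tz":0.22,"claw":0.2},{"ax":0,"ay":0,"az":-0.019,"tx":-0.321,"ty":0.26,"tz":0.33,"claw":0.2},{"ax":0,"ay":0,"az":-0.019,"tx":-0.321,"ty":0.26,"tz":0.33,"claw":0.2},{"ax":0,"ay":0,"az":-0.019,"tx":-0.321,"ty":0.26,"tz":0.33,"claw":0.2}]'; python3 - <<'E'
from h import *
import pickle
p=manip.camera_params('wrist');im=manip.snapshot('wrist')[:,:,::-1];pickle.dump(p,open('w3.pkl','wb'));cv2.imwrite('pics/w3.png',im)
im2=manip.snapshot('scene')[:,:,::-1];im3=manip.snapshot('top')[:,:,::-1]
cv2.imwrite('pics/s3.png',im2);cv2.imwrite('pics/t3.png',im3)
a=cv2.resize(im[0:150,160:360],(800,600),interpolation=cv2.INTER_CUBIC)[:300]
b=cv2.resize(im2[140:215,200:300],(400,300),interpolation=cv2.INTER_CUBIC)
c=cv2.resize(im3[170:245,220:320],(400,300),interpolation=cv2.INTER_CUBIC)
cv2.imwrite('pics/c3.png',np.vstack([a,np.hstack([b,c])]))
E
```

```text
time_s: 5.38
tool_pos: [0.4784, 0.1188, 0.0571]
eef_rot: [2.195, 2.248, 0.001]
wrist_force: [-0.1, 0.4, -1.7]
opening: 0.0285
grasp_force: 60.1
```

View pics/c3.png

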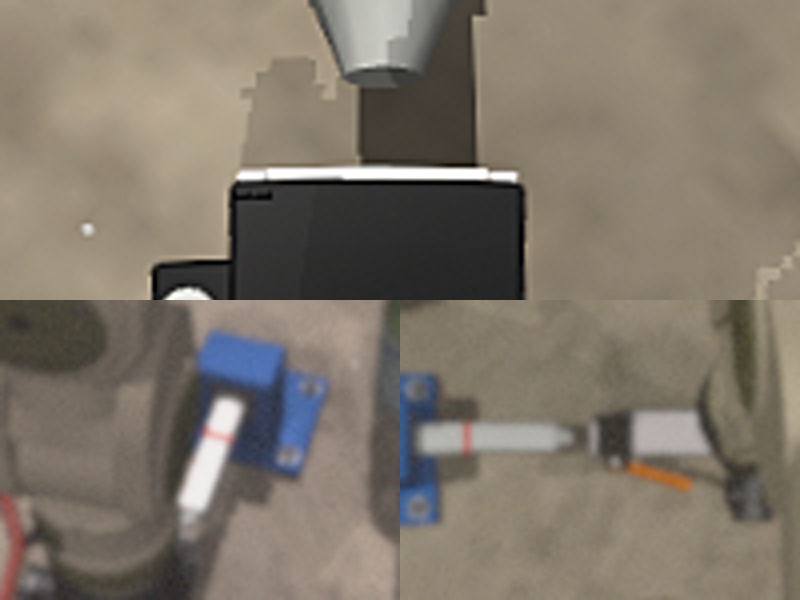

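Close-up: spigot nose centre is at crop x≈381 and mouth centre at ≈377, so the lateral error is about 0.5 mm and yaw is aligned. The lever is still open. I'll nudge it and start the insertion slowly.

```bash
python3 -m jog '[{"ax":0,"ay":0,"az":0,"tx":0.01,"ty":0.002,"tz":0.003,"claw":0.2},{"ax":0,"ay":0,"az":0,"tx":0.04,"ty":0.002,"tz":0.003,"claw":0.2},{"ax":0,"ay":0,"az":0,"tx":0.07,"ty":0.002,"tz":0.003,"claw":0.2},{"ax":0,"ay":0,"az":0,"tx":0.1,"ty":0.002,"tz":0.003,"claw":0.2},{"ax":0,"ay":0,"az":0,"tx":0.13,"ty":0.002,"tz":0.003,"claw":0.2},{"ax":0,"ay":0,"az":0,"tx":0.13,"ty":0.002,"tz":0.003,"claw":0.2}]'; python3 - <<'E'
from h import *
import pickle
for f,z in (('w2',.1387),('w3',.0571)):
    p=pickle.load(open(f+'.pkl','rb'));im=cv2.imread(f'pics/{f}.png').astype(int)
    tcp={'w2':np.array([.4136,.1988,.1387]),'w3':np.array([.4784,.1188,.0571])}[f]
    g=im.sum(2)
    for c in (240,255,270):
        print(f,c,g[36:52,c].tolist())
        for r in (41.2,44.5): print(r,[(plane('wrist',[(c,r)],z+.0089+h,p)[0,1]-tcp[1])*1000 for h in (.014,.017)])
E
```

```text
time_s: 6.28
tool_pos: [0.4777, 0.1525, 0.0555]
eef_rot: [-2.193, -2.25, -0.0]
wrist_force: [-0.3, -0.4, -3.3]
opening: 0.0288
grasp_force: 60.1
w2 240 [468, 468, 462, 458, 443, 426, 765, 765, 501, 6, 140, 154, 152, 154, 149, 151]
41.2 [np.float64(98.70191242876722), np.float64(98.01452168056765)]
44.5 [np.float64(97.29846569925962), np.float64(96.64605649284128)]
w2 255 [446, 475, 471, 464, 449, 543, 765, 765, 663, 0, 131, 148, 143, 146, 142, 142]
41.2 [np.float64(98.6087543775215), np.float64(97.9236856357034)]
44.5 [np.float64(97.2067315525583), np.float64(96.55660886105935)]
w2 270 [107, 88, 526, 510, 277, 59, 765, 765, 704, 0, 115, 139, 136, 137, 133, 134]
41.2 [np.float64(98.61819939964414), np.float64(97.93289523639595)]
44.5 [np.float64(97.21505643104337), np.float64(96.56472623819909)]
w3 240 [372, 363, 370, 372, 362, 346, 765, 765, 510, 6, 141, 155, 154, 151, 151, 150]
41.2 [np.float64(98.41805224333085), np.float64(97.7337418330705)]
44.5 [np.float64(97.01412254483134), np.float64(96.36478880594369)]
w3 255 [183, 187, 183, 172, 126, 394, 765, 765, 670, 0, 126, 149, 148, 147, 144, 145]
41.2 [np.float64(98.50670720441686), np.float64(97.82018809706665)]
44.5 [np.float64(97.1040306655004), np.float64(96.45245700904869)]
w3 270 [183, 183, 183, 180, 156, 136, 765, 765, 712, 0, 119, 144, 140, 141, 138, 136]
41.2 [np.float64(98.69798870316342), np.float64(98.00670412206584)]
44.5 [np.float64(97.29401884426169), np.float64(96.63771193506925)]
```

```bash
python3 -m jog '[{"ax":0,"ay":0,"az":0,"tx":0.05,"ty":0,"tz":0,"claw":0.2},{"ax":0,"ay":0,"az":0,"tx":0.1,"ty":0,"tz":0,"claw":0.2},{"ax":0,"ay":0,"az":0,"tx":0.15,"ty":0,"tz":0,"claw":0.2},{"ax":0,"ay":0,"az":0,"tx":0.17,"ty":0,"tz":0,"claw":0.2},{"ax":0,"ay":0,"az":0,"tx":0.17,"ty":0,"tz":0,"claw":0.2}]'; python3 - <<'E'
from h import *
import pickle
print(manip.state()['tool_pos'])
p=manip.camera_params('wrist');im=manip.snapshot('wrist')[:,:,::-1];pickle.dump(p,open('w4.pkl','wb'));cv2.imwrite('pics/w4.png',im)
cv2.imwrite('pics/c4.png',cv2.resize(im[0:150,160:360],(800,600),interpolation=cv2.INTER_CUBIC))
E
```

```text
time_s: 6.9
tool_pos: [0.4767, 0.1947, 0.0555]
eef_rot: [2.193, 2.25, -0.0]
wrist_force: [1.0, 0.5, -2.7]
opening: 0.029
grasp_force: 60.1
[0.47666721 0.19474859 0.05550755]
```

View pics/c4.png

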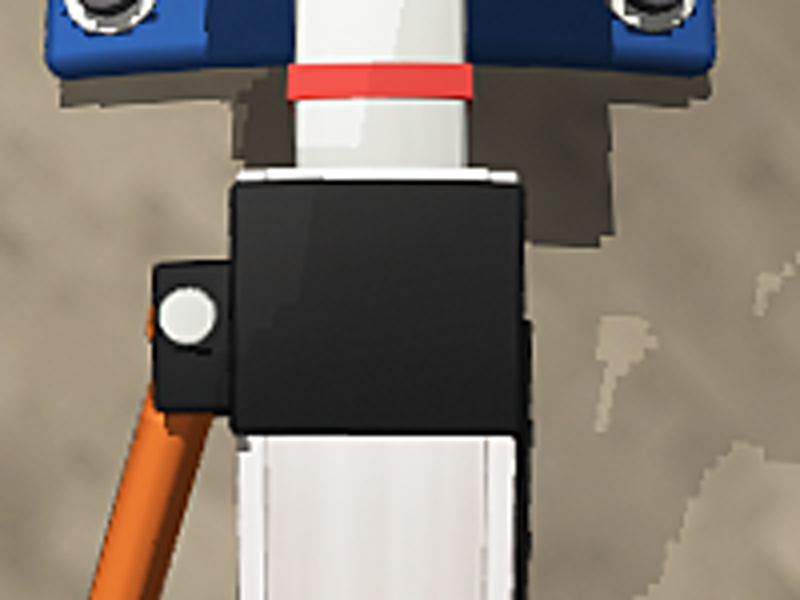

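The leg is on the spigot and centred. The band is at crop rows 63–100, the mouth edge at row 168, and the lever is still open.

```bash
python3 - <<'E'
from h import *
import pickle
p=pickle.load(open('w4.pkl','rb'));im=cv2.imread('pics/w4.png');hsv=cv2.cvtColor(im,cv2.COLOR_BGR2HSV)
sat=(hsv[...,1]>120)&((hsv[...,0]<10)|(hsv[...,0]>170));sat[40:]=0;sat[:,:225]=0;sat[:,285:]=0
ys,xs=np.nonzero(sat)
for c in (236,245,256,266,274):
    y=ys[xs==c];b=plane('wrist',[(c,y.min()-.5),(c,y.max()+.5)],.0745,p)[:,1]*1000
    print(c,y.min(),y.max(),b.round(1),b.mean().round(2))
for h in (.0775,.0805): print(h,plane('wrist',[(255,41.3),(255,41.8)],h,p)[:,1]*1000)
E
```

```text
236 16 24 [305.6 301.5] 303.52
245 16 24 [305.6 301.5] 303.54
256 16 23 [305.7 302. ] 303.86
266 16 23 [305.8 302.2] 303.99
274 16 24 [306.  301.9] 303.91
0.0775 [293.38439921 293.16988747]
0.0805 [292.69946236 292.4902552 ]
```

```bash
python3 -m jog '[{"ax":0,"ay":0,"az":0,"tx":0.02,"ty":0,"tz":0,"claw":0.2},{"ax":0,"ay":0,"az":0,"tx":0.042,"ty":0,"tz":0,"claw":0.2},{"ax":0,"ay":0,"az":0,"tx":0.042,"ty":0,"tz":0,"claw":0.2},{"ax":0,"ay":0,"az":0,"tx":0.042,"ty":0,"tz":0,"claw":0.2}]'; python3 - <<'E'
from h import *
import pickle
print(manip.state()['tool_pos'])
p=manip.camera_params('wrist');im=manip.snapshot('wrist')[:,:,::-1];pickle.dump(p,open('w5.pkl','wb'));cv2.imwrite('pics/w5.png',im)
cv2.imwrite('pics/c5.png',cv2.resize(im[0:150,160:360],(800,600),interpolation=cv2.INTER_CUBIC))
hsv=cv2.cvtColor(im.copy(),cv2.COLOR_BGR2HSV)
sat=(hsv[...,1]>120)&((hsv[...,0]<10)|(hsv[...,0]>170));sat[60:]=0;sat[:,:225]=0;sat[:,285:]=0
ys,xs=np.nonzero(sat)
for c in (240,256,272):
    y=ys[xs==c];b=plane('wrist',[(c,y.min()-.5),(c,y.max()+.5)],.0745,p)[:,1]*1000
    print(c,y.min(),y.max(),b.round(1), im[34:46,c].tolist())
for h in (.0775,.0805): print(h,plane('wrist',[(255,41.3),(255,41.8)],h,p)[:,1]*1000)
E
```

```text
time_s: 7.45
tool_pos: [0.4765, 0.2048, 0.0555]
eef_rot: [-2.194, -2.249, 0.0]
wrist_force: [0.1, 0.7, -1.6]
opening: 0.029
grasp_force: 60.1
[0.47645015 0.20475324 0.05553602]
240 38 41 [305.7 303.9] [[242, 246, 246], [243, 246, 246], [250, 253, 247], [255, 255, 238], [38, 46, 229], [61, 67, 229], [60, 66, 229], [54, 60, 228], [255, 255, 251], [255, 255, 255], [161, 164, 162], [1, 0, 0]]
256 38 41 [305.8 304. ] [[227, 231, 232], [227, 232, 231], [232, 237, 231], [255, 255, 232], [39, 45, 229], [58, 66, 230], [52, 59, 228], [99, 105, 230], [255, 255, 248], [255, 255, 255], [216, 220, 224], [0, 0, 0]]
272 38 41 [306.  304.2] [[213, 220, 220], [214, 222, 221], [222, 230, 220], [204, 213, 220], [40, 46, 228], [59, 65, 228], [58, 64, 227], [33, 39, 224], [253, 255, 247], [255, 255, 255], [232, 236, 243], [0, 0, 0]]
0.0775 [303.39819223 303.18359257]
0.0805 [302.71305746 302.50376264]
```

View pics/c5.png

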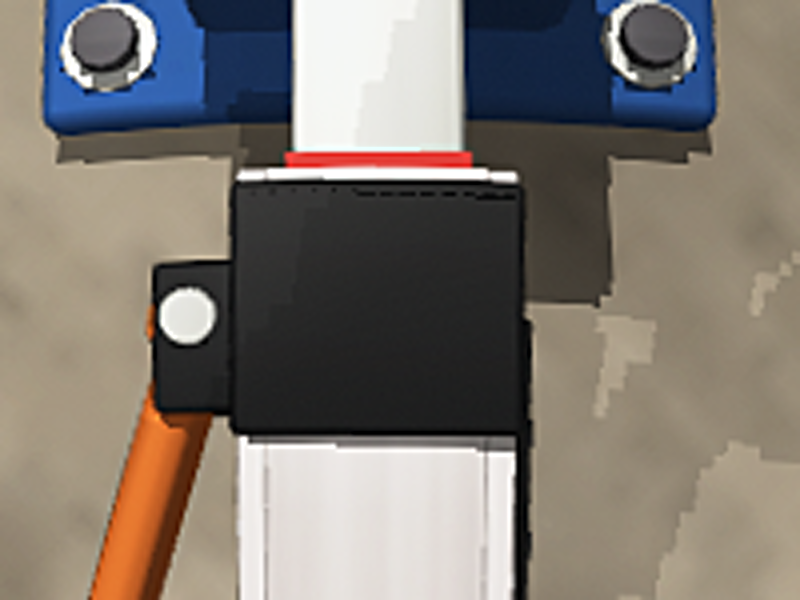

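Just short: the band's far edge is at 305.8, so its centre is at 303.8, and the mouth is at about 303.0. I'll nudge 0.8 mm, release, rise, and move over the lever.

```bash
python3 -m jog '[{"ax":0,"ay":0,"az":0,"tx":0.003,"ty":0,"tz":0,"claw":0.2},{"ax":0,"ay":0,"az":0,"tx":0.003,"ty":0,"tz":0,"claw":0.2},{"ax":0,"ay":0,"az":0,"tx":0.003,"ty":0,"tz":0,"claw":0.6},{"ax":0,"ay":0,"az":0,"tx":0.003,"ty":0,"tz":0,"claw":1},{"ax":0,"ay":0,"az":0,"tx":0.003,"ty":0,"tz":0,"claw":1},{"ax":0,"ay":0,"az":0,"tx":0.003,"ty":0,"tz":0,"claw":1},{"ax":0,"ay":0,"az":0,"tx":0.003,"ty":0,"tz":-0.1,"claw":1},{"ax":0,"ay":0,"az":0,"tx":0.003,"ty":0,"tz":-0.25,"claw":1},{"ax":0,"ay":0,"az":0,"tx":0.1,"ty":-0.016,"tz":-0.28,"claw":1},{"ax":0,"ay":0,"az":0,"tx":0.208,"ty":-0.016,"tz":-0.28,"claw":1},{"ax":0,"ay":0,"az":0,"tx":0.208,"ty":-0.016,"tz":-0.28,"claw":1},{"ax":0,"ay":0,"az":0,"tx":0.208,"ty":-0.016,"tz":-0.28,"claw":1}]'; python3 - <<'E'
from h import *
import pickle
print(manip.state()['tool_pos'])
p=manip.camera_params('wrist');im=manip.snapshot('wrist')[:,:,::-1];pickle.dump(p,open('w6.pkl','wb'));cv2.imwrite('pics/w6.png',im)
cv2.imwrite('pics/c6.png',cv2.resize(im[30:330,56:456],(800,600),interpolation=cv2.INTER_CUBIC))
E
```

```text
time_s: 9.0
tool_pos: [0.4709, 0.2563, 0.1253]
eef_rot: [-2.194, -2.249, 0.001]
wrist_force: [-0.2, 0.4, -0.1]
opening: 0.0852
grasp_force: 0.0
[0.47088114 0.25627024 0.12527783]
```

View pics/c6.png

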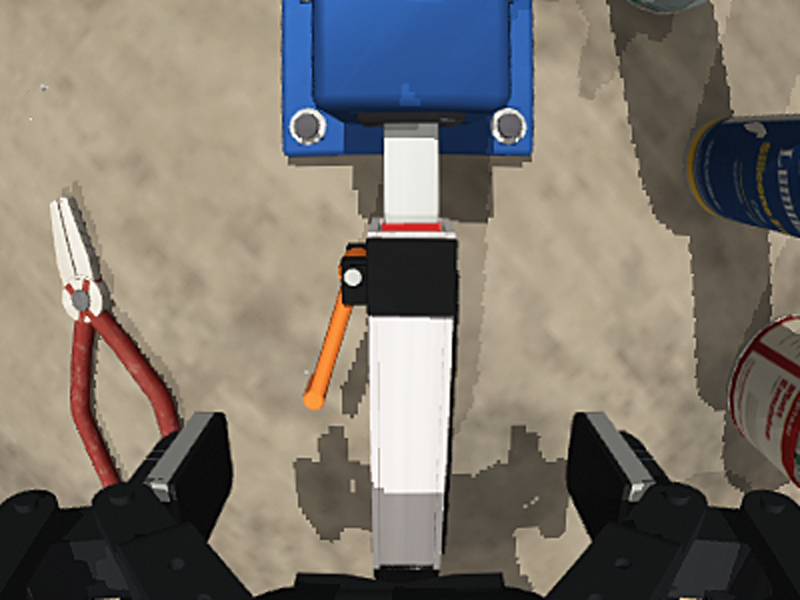

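Released. The leg is on the spigot, the lever is open with its tip at crop (313,400), and the band shows at the mouth at crop rows ~222–232. I'll check the level and lever numerically.

```bash
python3 - <<'E'
from h import *
import pickle
p=pickle.load(open('w6.pkl','rb'));im=cv2.imread('pics/w6.png')
print('cam',-p['R'].T@p['t'])
for c in (254,262,270):
    print(c,[(r,im[r,c].tolist()) for r in range(138,152)])
for r in (140.5,141.5,145.5,147,148.5,150):print(r,[(z,plane('wrist',[(262,r)],z,p)[0,1].round(4)) for z in (.0745,.0778,.0808)])
P=lambda x,y:(56+x/2,30+y/2)
q=plane('wrist',[P(352,277),P(313,400)],.074,p)*1000;print('pin,tip',q)
l=plane('wrist',[P(370,330),P(453,330),P(373,480),P(446,480)],.0778,p)*1000;print('leg edges',l)
d=q[1]-q[0];print(np.degrees(np.arctan2(d[0],d[1])))
E
```

```text
cam [0.46785244 0.32727441 0.26857221]
254 [(138, [210, 217, 217]), (139, [212, 220, 218]), (140, [223, 231, 219]), (141, [162, 170, 215]), (142, [59, 64, 211]), (143, [30, 33, 211]), (144, [26, 28, 215]), (145, [94, 98, 162]), (146, [239, 243, 238]), (147, [239, 243, 245]), (148, [192, 197, 204]), (149, [36, 37, 39]), (150, [17, 16, 16]), (151, [29, 29, 29])]
262 [(138, [205, 213, 212]), (139, [209, 217, 214]), (140, [224, 231, 217]), (141, [133, 140, 192]), (142, [35, 39, 205]), (143, [34, 37, 213]), (144, [26, 29, 216]), (145, [89, 93, 159]), (146, [230, 235, 232]), (147, [233, 237, 241]), (148, [187, 190, 198]), (149, [37, 37, 39]), (150, [19, 19, 18]), (151, [30, 29, 29])]
270 [(138, [200, 208, 208]), (139, [205, 213, 210]), (140, [219, 227, 213]), (141, [136, 143, 192]), (142, [35, 39, 204]), (143, [32, 36, 213]), (144, [26, 29, 216]), (145, [89, 93, 162]), (146, [226, 232, 230]), (147, [232, 238, 241]), (148, [189, 193, 200]), (149, [45, 46, 48]), (150, [18, 18, 17]), (151, [29, 28, 27])]
140.5 [(0.0745, np.float64(0.3061)), (0.0778, np.float64(0.3064)), (0.0808, np.float64(0.3067))]
141.5 [(0.0745, np.float64(0.3054)), (0.0778, np.float64(0.3058)), (0.0808, np.float64(0.3061))]
145.5 [(0.0745, np.float64(0.3027)), (0.0778, np.float64(0.3032)), (0.0808, np.float64(0.3035))]
147 [(0.0745, np.float64(0.3017)), (0.0778, np.float64(0.3022)), (0.0808, np.float64(0.3026))]
148.5 [(0.0745, np.float64(0.3008)), (0.0778, np.float64(0.3012)), (0.0808, np.float64(0.3016))]
150 [(0.0745, np.float64(0.2998)), (0.0778, np.float64(0.3002)), (0.0808, np.float64(0.3006))]
pin,tip [[453.00647185 286.73172163  74.        ]
 [439.02968352 241.60894033  74.        ]]
leg edges [[459.44013888 269.52863486  77.8       ]
 [487.29911904 270.22786656  77.8       ]
 [460.98477518 211.34657664  77.8       ]
 [488.08746355 211.94099913  77.8       ]]
-162.78962492693017
```

```bash
python3 -m jog '[{"ax":0,"ay":0,"az":0,"tx":0,"ty":-0.001,"tz":0.1,"claw":1},{"ax":0,"ay":0,"az":0,"tx":0,"ty":-0.001,"tz":0.22,"claw":1},{"ax":0,"ay":0,"az":0,"tx":0,"ty":-0.001,"tz":0.3,"claw":1},{"ax":0,"ay":0,"az":0,"tx":0,"ty":-0.001,"tz":0.332,"claw":1},{"ax":0,"ay":0,"az":0,"tx":0,"ty":-0.001,"tz":0.332,"claw":1}]'; python3 - <<'E'
from h import *
print(manip.state()['tool_pos'])
p=manip.camera_params('wrist');im=manip.snapshot('wrist')[:,:,::-1];cv2.imwrite('pics/w7.png',im)
cv2.imwrite('pics/c7.png',cv2.resize(im[60:360,56:456],(800,600),interpolation=cv2.INTER_CUBIC))
E
```

```text
time_s: 9.68
tool_pos: [0.4708, 0.2561, 0.0423]
eef_rot: [-2.194, -2.248, 0.001]
wrist_force: [0.7, -0.2, 0.7]
opening: 0.0854
grasp_force: 0.0
[0.47077945 0.2560506  0.04230855]
```

View pics/c7.png

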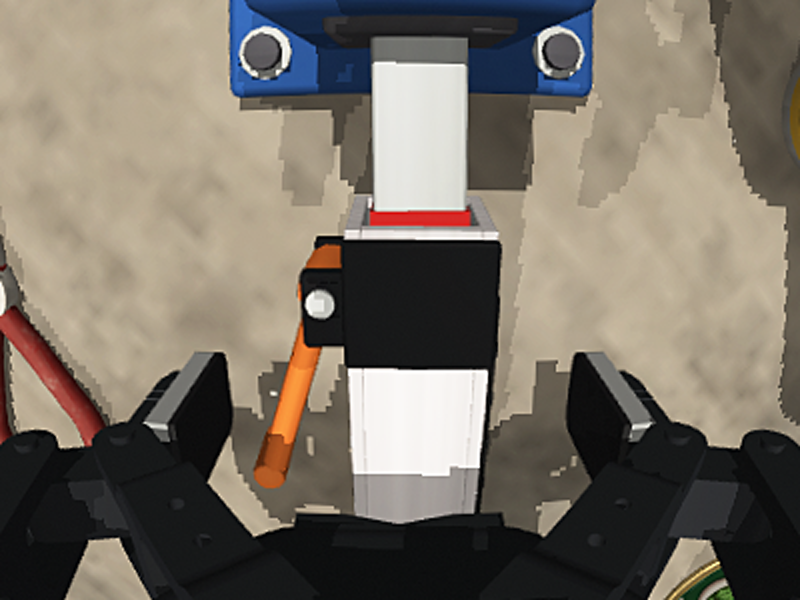

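The leg and open lever are both between the pads; the lever tip is at crop (270,475). I'll squeeze now.

```bash
python3 -m jog '[{"ax":0,"ay":0,"az":0,"tx":0,"ty":0,"tz":0,"claw":0.85},{"ax":0,"ay":0,"az":0,"tx":0,"ty":0,"tz":0,"claw":0.75},{"ax":0,"ay":0,"az":0,"tx":0,"ty":0,"tz":0,"claw":0.65},{"ax":0,"ay":0,"az":0,"tx":0,"ty":0,"tz":0,"claw":0.55},{"ax":0,"ay":0,"az":0,"tx":0,"ty":0,"tz":0,"claw":0.45},{"ax":0,"ay":0,"az":0,"tx":0,"ty":0,"tz":0,"claw":0.35},{"ax":0,"ay":0,"az":0,"tx":0,"ty":0,"tz":0,"claw":0.2},{"ax":0,"ay":0,"az":0,"tx":0,"ty":0,"tz":0,"claw":0.2},{"ax":0,"ay":0,"az":0,"tx":0,"ty":0,"tz":0,"claw":0.2},{"ax":0,"ay":0,"az":0,"tx":0,"ty":0,"tz":0,"claw":0.2}]'; python3 - <<'E'
from h import *
import pickle
print(manip.state()['tool_pos'])
p=manip.camera_params('wrist');im=manip.snapshot('wrist')[:,:,::-1];pickle.dump(p,open('w8.pkl','wb'));cv2.imwrite('pics/w8.png',im)
cv2.imwrite('pics/c8.png',cv2.resize(im[60:360,56:456],(800,600),interpolation=cv2.INTER_CUBIC))
for z,r in ((.0745,range(160,180)),):
    for k in r: print(k,im[k,262].tolist(),[(z,(plane('wrist',[(262,k)],z,p)[0,1]*1000).round(1)) for z in (.0745,.0755,.0785)])
E
```

```text
time_s: 10.98
tool_pos: [0.4725, 0.2567, 0.0434]
eef_rot: [2.193, 2.247, 0.004]
wrist_force: [0.8, -2.4, 6.3]
opening: 0.0362
grasp_force: 59.9
[0.47252076 0.25667253 0.04336118]
160 [224, 229, 230] [(0.0745, np.float64(307.9)), (0.0755, np.float64(308.1)), (0.0785, np.float64(308.6))]
161 [224, 228, 229] [(0.0745, np.float64(307.5)), (0.0755, np.float64(307.7)), (0.0785, np.float64(308.2))]
162 [224, 229, 229] [(0.0745, np.float64(307.1)), (0.0755, np.float64(307.3)), (0.0785, np.float64(307.8))]
163 [224, 229, 229] [(0.0745, np.float64(306.7)), (0.0755, np.float64(306.9)), (0.0785, np.float64(307.5))]
164 [229, 233, 230] [(0.0745, np.float64(306.3)), (0.0755, np.float64(306.5)), (0.0785, np.float64(307.1))]
165 [238, 244, 230] [(0.0745, np.float64(305.9)), (0.0755, np.float64(306.1)), (0.0785, np.float64(306.7))]
166 [113, 120, 199] [(0.0745, np.float64(305.5)), (0.0755, np.float64(305.7)), (0.0785, np.float64(306.3))]
167 [23, 26, 221] [(0.0745, np.float64(305.2)), (0.0755, np.float64(305.3)), (0.0785, np.float64(305.9))]
168 [38, 41, 219] [(0.0745, np.float64(304.8)), (0.0755, np
[... 522 characters left out ...]
 (0.0755, np.float64(303.0)), (0.0785, np.float64(303.7))]
174 [199, 205, 211] [(0.0745, np.float64(302.4)), (0.0755, np.float64(302.6)), (0.0785, np.float64(303.3))]
175 [234, 237, 240] [(0.0745, np.float64(302.0)), (0.0755, np.float64(302.2)), (0.0785, np.float64(302.9))]
176 [231, 234, 238] [(0.0745, np.float64(301.6)), (0.0755, np.float64(301.8)), (0.0785, np.float64(302.5))]
177 [236, 241, 246] [(0.0745, np.float64(301.2)), (0.0755, np.float64(301.4)), (0.0785, np.float64(302.1))]
178 [177, 182, 191] [(0.0745, np.float64(300.8)), (0.0755, np.float64(301.0)), (0.0785, np.float64(301.8))]
179 [0, 0, 0] [(0.0745, np.float64(300.4)), (0.0755, np.float64(300.6)), (0.0785, np.float64(301.4))]
```

View pics/c8.png

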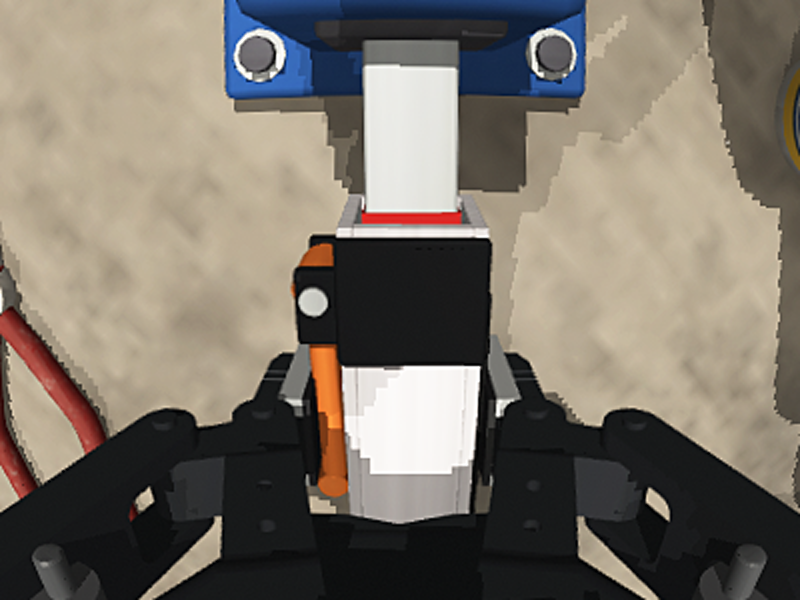

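The lever is shut along the tube, the opening reads 36.2 mm (it read about 1.3 mm low on the known 30 mm grip too), the grip force is 60 N, and the mouth is within about 0.5 mm of the mark centre. I'm handing it in.

```bash
python3 -c "
from plant import manip
print(manip.job_done())"
```

```text
the job is handed in; nothing more can be done
None
```

I pushed the leg onto the spigot with the lever open, until its mouth was within about 0.5 mm of the red mark's centre, then squeezed the lever shut and handed the job in at about 11 s, still gripping lever and leg at 60 N; the judge's result was not shown.

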